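Bring the wheel's high spot to the plunger indicator

ROBOT

A 6-joint arm with a two-finger parallel gripper is mounted at the origin on a cart in front of the work surface, level with it; the furniture and walls round the work are solid. World frame = base frame: x ahead of the robot, y to its left, z up, the work surface at z = 0. Lengths are in mm, angles in rad, forces in N, time in s.
With the tool pointing down it reaches from about 400 to 925 mm from the base axis. Payload 12.5 kg.
Tool frame: the origin (TCP) lies between the finger pads; the fingertips stand 19 mm ahead of it and the grasp point (between the pads) is the TCP (env.tips_ahead is the distance from the TCP to the fingertips, in mm); z points along the fingers, y is the line along which they close (so a half turn about z gives the same grasp; the last joint's range is limited). The gripper opens to 95 mm and grips with 3 to 60 N. Pads are 20 mm wide; open, the fingers measure 119 mm over their backs; the gripper's body (75 mm by 180 mm) begins 59 mm behind the grasp point.
Start: joints at [-1.268, 0.491, 1.559, -0, 1.092, -0.106], TCP at [248.467, -573.508, 206.961] pointing down, gripper open.
Joint ranges: [-3.1, 3.1], [-0.84, 2.19], [0.05, 2.79], [-1.13, 4.28], [0.06, 2.93], [-2.69, 2.69]. Speed limits (rad/s): [2.22, 2.22, 2.79, 3.14, 3.14, 3.14].

INTERFACE

Orientations are given as [roll, pitch, yaw] about the fixed x, y, z axes, in that order (R = Rz(yaw) Ry(pitch) Rx(roll)).
In Python, from cell import env gives the robot as it stands.
- The arm moves only by the shell command python3 -m crank 'ROWS'. ROWS is JSON, a list of rows, each a list of 5 numbers: the shift along the tool's x, y, z in mm, then the turn about the tool's z in degrees, then the finger opening in mm, from 0 to 95.1. In form: [[dx, dy, dz, yaw, grip], ...]. A call has 1 to 10 rows; each row is the pose to reach, as a shift and turn from the pose commanded when the call began, along the tool's axes at that moment; what a row does not reach only later rows make up. A row lasts 1/12 s, in which the tool goes at most 41.7 mm and 7.16 degrees, less where a joint would pass 70% of its speed; a pose out of reach is approached as far as the arm can. A call with a gripper value outside its range is refused whole. The fingers move at their own pace and stop on an object; the grip force is fixed at half the most. Time passes only in rows, so rows that repeat a pose let the fingers close. It gives the time, the measured TCP pose, the force, the opening and the grip force at its end, in the units of the state.
- env.state(): the state, without advancing time (a new reading comes with each control period).
- env.read_camera(name): name is "scene" or "top" or "wrist"; returns a dict with "img" (384x512x3 uint8, blue, green, red), "K" (3x3 intrinsics, pixels), "pose" (4x4, takes a point from camera to world coordinates). Camera axes: x right, y down, z forward; pixel columns grow to the right and rows downward; lengths in mm; the calibration is good to about 2 mm. The wrist camera is an equidistant fisheye: a pixel r from the principal point sees the ray r / f radians off the axis. A picture is of the moment at which its call begins. There is no depth.
- env.job_done(): hands the job in; it is judged then, once.
The state is a dict: "t": time; "joints": joint angles; "qvel": joint speeds; "tau": joint torques, N m; "eef_pos": TCP position; "tcp_rot": TCP orientation; "ft_force": force on the tool from outside, world axes, zero at the start; "moment": the same for the moment, N m; "opening": opening from 0.0 (shut) to 1.0 (fully open); "grip_force": force on a finger pad.
Only numpy, scipy, OpenCV 4.12 (cv2) and the standard library are available. Lean on these libraries where they do the work, as an engineer would, in place of code of your own. Each camera call takes 0.05 s, during which the arm holds its last target. There are 200 camera calls.

TASK

The indicator stands parked on its back end with the plunger pointing up: stand it on its foot plate and set it beside the wheel so that its plunger points at the wheel's axis and presses gently on the rim, with travel to spare both ways. Then, with the plunger riding on the rim, swing the wheel by its bar handle through about half a turn to find its high spot, and leave the wheel with the high spot on the plunger, the indicator standing free. Leave the bottle, lens ring, driver, pen and post where they are.

Things in the scene. Friction and masses are not known exactly. Their poses are not given: they have to be found in the camera images.
- indicator: Loose plunger indicator, about 0.8 kg. Origin: centre of the underside of its foot plate; in use z points up, x is the way the plunger points (level). Foot plate, mm: x -35..35, y +-28, z 0..12; web 24 wide: x -35..17, z 11..45. At the start it is parked on its flat back end (x = -35 on the table): its x points straight up, its origin is 35 above the table, the foot faces sideways.
- housing (a point): Middle of the indicator's grey housing, at x 0, y 0, z 59 mm in the indicator's frame; axes as the indicator's. Housing: 44 mm wide with flat sides (y +-22) to grip, x -35..30, z 42..76, white scale on top to z 79; fixed nose r 6.5 from x 30 to 43, then the plunger.
- plunger_tip (a point): Tip of the plunger's ball (r 4.5 mm); moves with the plunger; 75 - 1000*plunger mm along the indicator's x, y 0, z 59 mm; axes as the indicator's.
- plunger (a joint): How far the plunger is pressed in, m: 0 free, 0.018 fully in. The spring takes 0.25 N at first and 1 N fully in. A dark index over the scale on top of the housing moves with it.
- spindle_stand: Fixed stand with a vertical axis; origin on the axis at the table. Round foot r 52 mm, 16 high, pedestal r 30 to 24, to z 46. It carries the wheel: aluminium disc of radius 50 mm, z 50..68, mounted 5 mm off the axis: the rim is 45 mm from the axis at the low spot, 55 at the high spot across from it. Where that lies is not told: the disc sits on the hub at another angle every time.
- wheel_axis (a point): Point on the wheel's axis at the height of the rim's middle and of the plunger, z 59 mm. (A fixed black cable about 10 mm thick lies straight across the table from about x 0.62, y 0.30 to x 0.29, y 0.055 m: do not stand the indicator on it.)
- handle (a point): Centre of the wheel's bar handle, on the axis at z 91 mm; black bar 64 mm long (along this point's x), 16 mm wide (y), z 75..107 mm. Pinch it across its width from above and turn.
- wheel (a joint): Angle of the wheel and its handle, rad, counter-clockwise from above positive; at 0 the bar lies along the stand's x axis. It stays where it is left (friction 0.06 N m) and may turn freely either way, to 12.5 rad. It does not tell where the high spot is.
- solvent_bottle: Bystander: white squeeze bottle with red cap, 45 mm across, 117 high; origin under its centre.
- lens_ring: Bystander: ring with a handle, lying, 66 x 116 x 18 mm; origin under its centre.
- ball_driver: Bystander: driver with yellow handle, lying, 17 x 164 x 15 mm; origin under its centre.
- marker_pen: Bystander: pen, lying, 12 x 127 x 12 mm; origin under its centre.
- post_4in: Bystander: steel post, standing, 25 mm across, 102 high; origin under its centre.

How it is judged:
By the outcome, as a careful person would: the job done as asked, in the order asked, and still so for the second after the job is handed in, with the robot touching nothing.
It also fails if it takes over 72 s, if anything falls off the work surface, if the arm or the gripper's body presses on something with over 40 N, if the wrist force passes 120 N, or if a joint passes its speed limit or range.

## Working session

There is one attempt and no reset: what is moved stays moved. The work goes in short steps, Python scripts to look and compute and a shell command to move; the robot and the scene stay as the last step left them, time stands still between calls to the robot, and variables do not carry over. Pictures are saved under pics/ and viewed, at most 10 in all, crops included, and the job is handed in when it is done.

```bash
ls; mkdir -p pics
cat > h.py <<'E'
from cell import env
import numpy as np, cv2
def snap(n,f):
    c=env.read_camera(n); cv2.imwrite(f'pics/{f}.png',c['img']); np.savez(f'pics/{f}.npz',**c); return c
def ray(c,u,v,fish=False):
    K=c['K'];P=c['pose']; x=(u-K[0,2])/K[0,0]; y=(v-K[1,2])/K[1,1]
    if fish:
        r=np.hypot(x,y); d=np.array([np.sin(r)*x/max(r,1e-9),np.sin(r)*y/max(r,1e-9),np.cos(r)])
    else: d=np.array([x,y,1.])
    return P[:3,3],P[:3,:3]@d
def onz(c,u,v,z,fish=False):
    o,d=ray(c,u,v,fish); return o+d*(z-o[2])/d[2]
E
python3 - <<'E'
from h import *
a=snap('scene','s0');b=snap('top','t0')
s=env.state();print({k:np.round(v,3).tolist() for k,v in s.items()})
print(b['pose'],b['K'])
E
```

```text
pics
{'t': 0.1, 'joints': [-1.268, 0.492, 1.559, -0.0, 1.092, -0.106], 'qvel': [0.001, -0.001, -0.003, -0.001, -0.001, 0.001], 'tau': [0.003, -61.362, -25.861, 0.069, 0.047, -0.0], 'eef_pos': [248.39, -573.29, 206.411], 'tcp_rot': [-3.141, -0.0, 0.409], 'ft_force': [0.728, 0.417, -0.106], 'moment': [-0.029, -0.026, 0.004], 'grip_force': 0.0, 'opening': 0.997}
[[-2.91678551e-02 -9.98077182e-01  5.46916427e-02  4.84371545e+02]
 [-9.99539297e-01  2.86637616e-02 -9.97905761e-03  7.04764283e+01]
 [ 8.39220148e-03 -5.49575139e-02 -9.98453425e-01  9.82909804e+02]
 [ 0.00000000e+00  0.00000000e+00  0.00000000e+00  1.00000000e+00]] [[373.94411325   0.         251.03576135]
 [  0.         373.94411325 192.32410155]
 [  0.           0.           1.        ]]
```

View pics/t0.png

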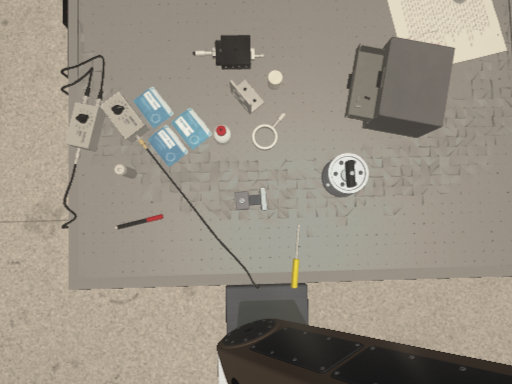

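View pics/s0.png

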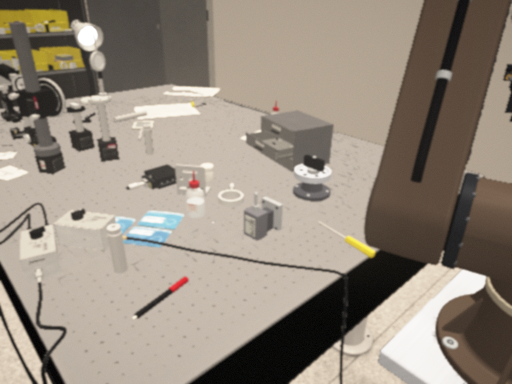

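Top view: the indicator is at px (250,200) with its foot at (264,199) towards −y. The wheel is at (348,173), and there is free table between them.

Run:
```python
from h import *
c=np.load('pics/t0.npz')
for n,u,v,z in [('hous',242,200,65),('foot',264,199,70),('wheel',348,173,68),('handle',350,174,107),('driver',298,226,8),('driver2',295,287,8),('ring',283,115,10),('bottle',222,134,117)]: print(n,onz(c,u,v,z).round())
im=c['img']; cr=im[165:235,220:290]; cr2=im[138:208,313:383]
cv2.imwrite('pics/z0.png',np.hstack([cv2.resize(x,(400,400),interpolation=2) for x in (cr,cr2)]))
```

```text
hous [516.  84.  65.]
foot [517.  30.  70.]
wheel [ 575. -179.   68.]
handle [ 569. -173.  107.]
driver [447. -59.   8.]
driver2 [290. -45.   8.]
ring [739. -29.  10.]
bottle [670. 126. 117.]
```

View pics/z0.png

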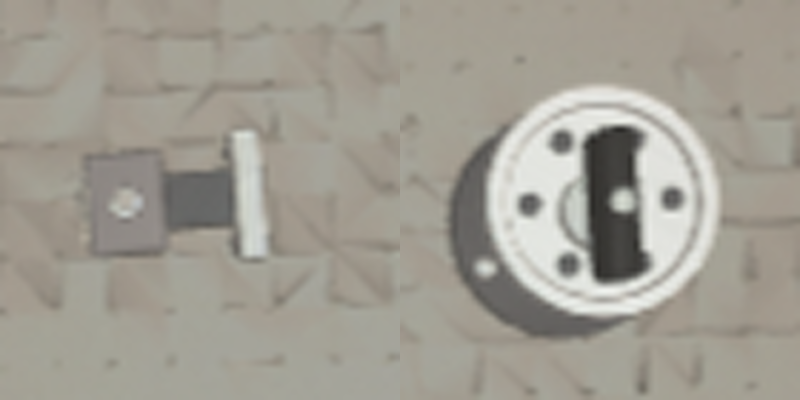

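```bash
python3 -m crank '[[28,-27,0,-4,95],[56,-54,0,-8,95],[84,-82,0,-12,95],[112,-109,0,-15,95],[140,-136,0,-19,95],[168,-163,0,-22,95],[196,-191,0,-26,95],[224,-218,0,-29,95],[252,-245,0,-33,95],[252,-245,0,-33,95]]'
python3 - <<'E'
from h import *
s=env.state();print(s['eef_pos'],s['tcp_rot'])
p=s['eef_pos'];y=s['tcp_rot'][2];d=np.array([515,40])-np.array(p[:2]);c,q=np.cos(y),np.sin(y)
print(c*d[0]+q*d[1],q*d[0]-c*d[1],np.degrees(1.54-y))
E
```

```text
t: 0.93
eef_pos: [383.3, -243.5, 206.9]
tcp_rot: [-3.141, -0.001, 0.993]
ft_force: [0.5, -0.1, 0.7]
opening: 1.001
grip_force: 0.0
[ 383.3486484  -243.4511923   206.93110108] [-3.14051129e+00 -9.55509728e-04  9.92998366e-01]
309.3432463130572 -44.53552239821434 31.34088500782312
```

```bash
python3 -m crank '[[34,-5,0,-4,95],[68,-10,0,-8,95],[102,-15,0,-12,95],[136,-20,0,-15,95],[170,-25,0,-19,95],[205,-30,0,-23,95],[240,-35,0,-27,95],[275,-40,0,-31,95],[309,-44,0,-31,95],[309,-44,0,-31,95]]'
python3 - <<'E'
from h import *
c=snap('wrist','w1')
s=env.state();print(s['eef_pos'],s['tcp_rot']);print(c['pose'].round(3),c['K'])
E
```

```text
t: 1.77
eef_pos: [518.3, 37.1, 206.6]
tcp_rot: [3.141, -0.001, 1.529]
ft_force: [-0.9, -0.6, 0.4]
opening: 1.0
grip_force: 0.0
[517.17685492  35.27465546 206.43057184] [-3.14112975e+00 -2.37460403e-05  1.52911850e+00]
[[ 9.99000e-01 -4.00000e-02 -1.10000e-02  5.19686e+02]
 [-4.10000e-02 -9.64000e-01 -2.63000e-01  1.11061e+02]
 [ 0.00000e+00  2.63000e-01 -9.65000e-01  3.84472e+02]
 [ 0.00000e+00  0.00000e+00  0.00000e+00  1.00000e+00]] [[297.31863964   0.         259.05104321]
 [  0.         297.31863964 197.31000054]
 [  0.           0.           1.        ]]
```

View pics/w1.png

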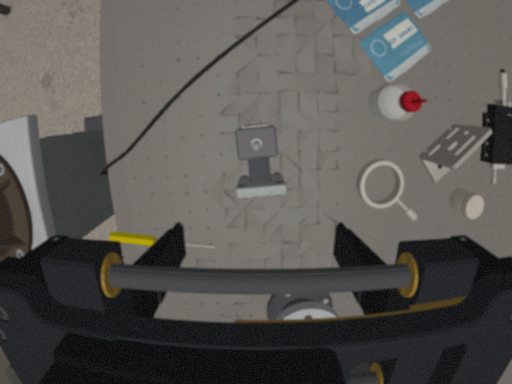

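Wrist view: the housing top spans about (237,127)–(277,158), the plunger is at (257,144), and the foot bar runs (237,196)–(286,192).

Run:
```python
from h import *
c=np.load('pics/w1.npz')
for n,u,v,z in [('A',236,131,65),('B',275,126,65),('C',238,160,65),('D',277,155,65),('plunger',257,144,108),('f1',237,196,70),('f2',286,192,70)]: print(n,onz(c,u,v,z,True).round(1))
im=c['img'][110:210,215:315]; cv2.imwrite('pics/z1.png',cv2.resize(im,(600,600),interpolation=2))
```

```text
A [494.6  98.3  65. ]
B [536.4 101.9  65. ]
C [495.1  66.7  65. ]
D [537.5  70.5  65. ]
plunger [516.9  87.  108. ]
f1 [492.2  27.8  70. ]
f2 [546.   30.1  70. ]
```

View pics/z1.png

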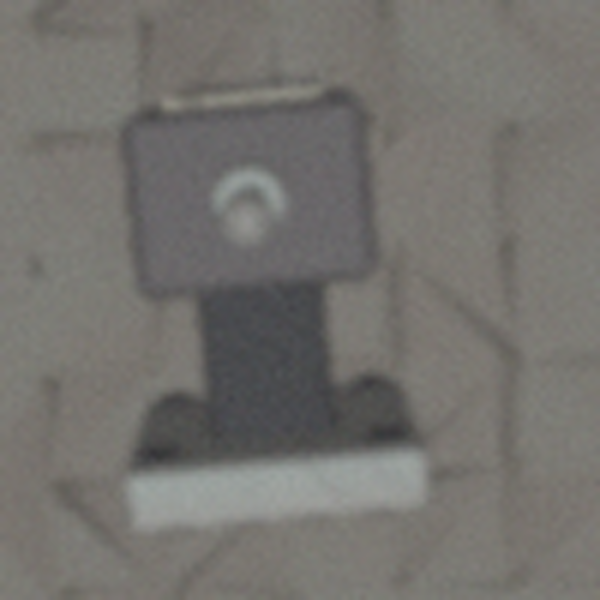

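Foot end face crop (130–428, 450–528), housing crop (127–377, 95–298): the indicator is yawed about 5°, with the housing centre near (516, 84). I'll go straddle it.

```bash
python3 -m crank '[[30,-2,0,-4,95],[49,-3,10,-7.3,95],[49,-3,45,-7.3,95],[49,-3,80,-7.3,95],[49,-3,110,-7.3,95],[49,-3,130,-7.3,95],[49,-3,143,-7.3,95],[49,-3,149,-7.3,95],[49,-3,149,-7.3,95]]'
python3 - <<'E'
from h import *
s=env.state();print(s['eef_pos'],s['tcp_rot'],s['ft_force'])
E
```

```text
t: 2.57
eef_pos: [515.1, 81.4, 56.9]
tcp_rot: [-3.139, 0.0, 1.652]
ft_force: [0.4, 0.0, 0.0]
opening: 1.001
grip_force: 0.0
[515.09424134  81.41742309  56.86478577] [-3.13921271e+00  6.36636773e-05  1.65215976e+00] [0.44329561 0.01820997 0.04400049]
```

```bash
python3 -m crank '[[0,0,0,0,70],[0,0,0,0,45],[0,0,0,0,30],[0,0,0,0,30],[0,0,0,0,30],[0,0,0,0,30],[0,0,0,0,30],[0,0,0,0,30]]'
python3 - <<'E'
from h import *
s=env.state();print(s['eef_pos'],s['tcp_rot'],s['ft_force'],s['moment'],s['opening']*95)
c,q=-59,57
for t in range(0,91,9):
    a=np.radians(t);print(t,round(-56*np.cos(a)+57*np.sin(a)+56),round(57*np.cos(a)+56*np.sin(a)-57))
E
```

```text
t: 3.23
eef_pos: [515.8, 82.4, 58.0]
tcp_rot: [3.141, 0.0, 1.653]
ft_force: [-0.1, 0.3, 1.0]
opening: 0.494
grip_force: 0.0
[515.77548304  82.38197566  57.9968598 ] [3.14143491e+00 1.00917650e-04 1.65333741e+00] [-0.09618163  0.33142237  1.01492431] [-0.01826395 -0.07715999  0.02411524] 46.973397344678766
0 0 0
9 10 8
18 20 15
27 32 19
36 44 22
45 57 23
54 69 22
63 81 19
72 93 14
81 104 7
90 113 -1
```

```bash
python3 -m crank '[[0,0,0,0,30],[0,0,0,0,30],[0,0,0,0,30],[0,0,0,0,30]]'
python3 -m crank '[[-5,0,-4,0,30],[-10,0,-7,0,30],[-15,0,-11,0,30],[-20,0,-14,0,30],[-26,0,-17,0,30],[-32,0,-19,0,30],[-38,0,-21,0,30],[-44,0,-22,0,30],[-50,0,-23,0,30],[-57,0,-23,0,30]]'
python3 - <<'E'
from h import *
snap('scene','s1')
E
```

```text
t: 3.57
eef_pos: [515.8, 82.3, 57.9]
tcp_rot: [-3.142, 0.0, 1.653]
ft_force: [-0.5, -0.2, 0.0]
opening: 0.32
grip_force: 0.0
t: 4.4
eef_pos: [520.5, 24.9, 81.0]
tcp_rot: [3.142, 0.0, 1.653]
ft_force: [0.2, -0.5, 0.8]
opening: 0.314
grip_force: 0.0
```

View pics/s1.png

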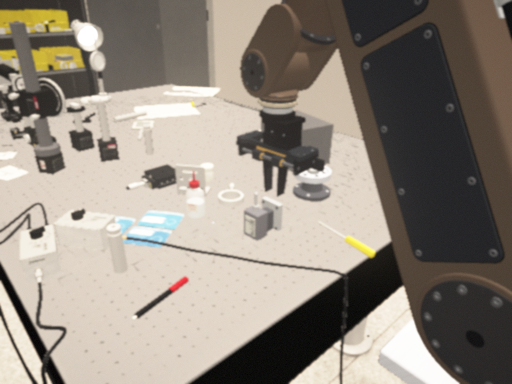

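Scene view: the gripper at (275,165–190) is clear of the indicator, which still stands at (262,220), so it missed. I'll check the geometry.

Run:
```python
from h import *
def proj(c,p,f=False):
    q=np.linalg.inv(c['pose'])@np.r_[p,1];q=q[:3]
    if f:
        r=np.hypot(*q[:2]);t=np.arctan2(r,q[2]);k=q[:2]/r*t
    else:k=q[:2]/q[2]
    return (k*c['K'][0,0]+c['K'][:2,2]).round(1)
s=np.load('pics/s1.npz');t=np.load('pics/t0.npz');w=np.load('pics/w1.npz')
for p in [(516,84,65),(520,25,81),(520,25,62),(572,-176,107),(670,126,117)]: print(p,proj(s,p),proj(t,p),proj(w,p,True))
print(proj(w,(517+47,35,188),True))
print(s['pose'].round(2),s['K'])
```

```text
(516, 84, 65) [256.1 210.1] [242.  200.2] [256.6 143.3]
(520, 25, 81) [274.  195.1] [266.3 197.6] [262.6 200.2]
(520, 25, 62) [273.7 202.4] [265.9 197.9] [262.4 195.5]
(572, -176, 107) [314.1 157.1] [351.3 172.7] [308.8 354. ]
(670, 126, 117) [198.9 172.3] [221.9 134.1] [413.  103.8]
[325.1 224.9]
[[-6.7000e-01 -3.4000e-01  6.6000e-01 -3.6800e+01]
 [-7.4000e-01  2.9000e-01 -6.1000e-01  5.9811e+02]
 [ 1.0000e-02 -8.9000e-01 -4.5000e-01  4.8802e+02]
 [ 0.0000e+00  0.0000e+00  0.0000e+00  1.0000e+00]] [[390.55623533   0.         254.18841277]
 [  0.         390.55623533 191.45793286]
 [  0.           0.           1.        ]]
```

Run:
```python
from h import *
s=np.load('pics/s1.npz')['img']
print(env.tips_ahead, env.state()['opening'],env.state()['eef_pos'])
cv2.imwrite('pics/z2.png',cv2.resize(s[120:250,225:345],(552,598),interpolation=2))
```

```text
19.0 0.3180817112779846 [520.65860217  23.99687373  80.92189092]
```

View pics/z2.png

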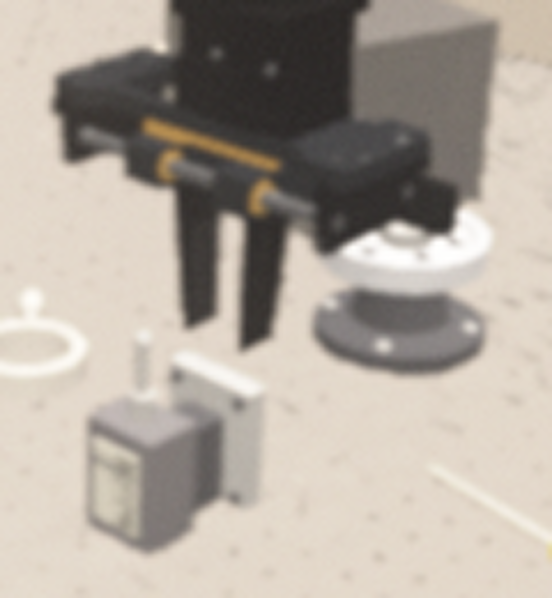

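Run:
```python
from h import *
w=np.load('pics/w1.npz'); s=np.load('pics/s1.npz')
for z in (180,190,200,210,220,230):
    a=onz(w,183,225,z,True);b=onz(w,338,224,z,True);print(z,a.round(),b.round(),np.linalg.norm(a-b).round())
for z in (62,75,85,95): print(z,onz(s,265.5,191,z).round(),onz(s,281,195,z).round())
g=w['img'][205:262,150:375:3].mean(2).astype(int)
for r in g[::4]: print(' '.join(f'{x:3d}' for x in r[::1]))
```

```text
180 [460.  36. 180.] [576.  32. 180.] 116.0
190 [462.  40. 190.] [573.  36. 190.] 111.0
200 [465.  43. 200.] [570.  40. 200.] 105.0
210 [468.  47. 210.] [568.  44. 210.] 99.0
220 [471.  51. 220.] [565.  48. 220.] 94.0
230 [474.  54. 230.] [562.  51. 230.] 88.0
62 [575.  -1.  62.] [535. -15.  62.]
75 [556.  17.  75.] [518.   4.  75.]
85 [542.  31.  85.] [504.  18.  85.]
95 [528.  45.  95.] [491.  33.  95.]
111 114 115 117 114 114 115 118 117 116 117 116 117 117 116 118 118 118 122 119 121 120 118 115 114 118 120 123 120 116 116 117 109 111 117 116 118 115 120 121 121 122 121 118 107 119 121 118 120 120 108 110 118 116 119 119 102 118 117 116 116 115 112 116 113 117 115 118 114 115 113 114 114 134 160
114 114 114 113 119 117 115 116 113 116 120 116 117 116 121 120 120 122 120 108 117 119 121 118 119 106 110 118 119 116 118 112 116 117 117 119 114 110 113 124 121 120 124 121 118 121 118 119 119 117 122 120 118 122 121 119 116 117 116 119 118 115 116 116 113 113 115 114 115 114 115 115 113 109 115
114 114 113 117 112 113 116 110 116 114 117 119 118 113 120 120 118 120 118 119 116 120 123
[... 3108 characters left out ...]
 120 108 116 119 117 116 111 115 113 116 114  69  27  27  25  28  23  26  22   9  26  22  14  19  11
 23  14  15  30  28  23  25  25  25  19  23  51 111 114 115 114 113 113 114 114 117 113 117 114 115 120 116 120 117 117 117 116 119 120 116 120 117 121 114 116 118 120 114 114 103 111 113 112 115 111 105 112 113 115 116 115 113 116 115 114 114 107  26  25  21  18  18  24  26  12  19  15  14  17  22
 17   8  29  28  13  20  25  24  15  27  31 104 113 112 112 110 104 111 113 111 113  99 115 117 115 116 113 114 119 117 114 113 111 114 112 116 116 120 106 114 116 117 115 118 104 114 114 115 119 120 114 112 118 118 117 118 117 115 116 118 118 111  80  25  22  22  13  24  25  21  22  15  13   9  16
```

The wrist and scene views both put the fingertips about 25–28 mm higher than the reported TCP z suggests, so the fingers closed above the housing. I'll go back and take it lower.

```bash
python3 -m crank '[[0,0,0,0,95],[0,0,0,0,95],[0,0,0,0,95],[0,0,0,0,95],[0,0,0,0,95],[0,0,0,0,95],[0,0,0,0,95],[0,0,0,0,95],[20,0,0,0,95],[50,0,0,0,95]]'
python3 -m crank '[[10,0,0,0,95],[10,0,25,0,95],[10,0,40,0,95],[10,0,47,0,95],[10,0,47,0,95]]'
python3 - <<'E'
from h import *
snap('scene','s2'); w=snap('wrist','w2')
s=env.state();print(s['opening'],s['eef_pos'],s['tcp_rot'],s['ft_force'],s['t'])
E
```

```text
t: 5.28
eef_pos: [516.7, 74.5, 80.9]
tcp_rot: [3.141, 0.0, 1.65]
ft_force: [1.2, 0.2, -0.4]
opening: 0.957
grip_force: 0.0
t: 5.7
eef_pos: [514.9, 85.2, 32.7]
tcp_rot: [-3.139, -0.0, 1.653]
ft_force: [-0.1, 0.3, -1.1]
opening: 1.0
grip_force: 0.0
0.9989743639391747 [515.7125884   85.12063538  34.20461863] [-3.14151814e+00  1.03391899e-04  1.65303720e+00] [0.89387325 0.52370708 0.81194805] 5.8
```

Run:
```python
import cv2,numpy as np
a=cv2.imread('pics/s2.png')[140:250,205:325];b=cv2.imread('pics/w2.png')
cv2.imwrite('pics/z3.png',np.hstack([cv2.resize(a,(400,367),interpolation=2),cv2.resize(b[100:283,160:360],(400,367),interpolation=2)]))
```

```text
(no output)
```

View pics/z3.png

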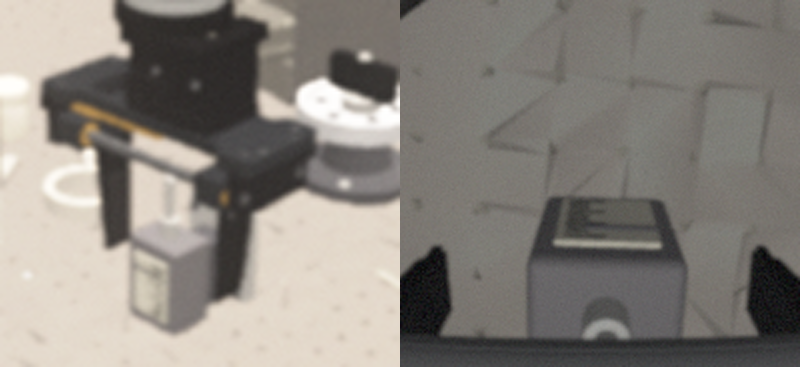

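The fingers now straddle the housing: left crop (105–250, 150–300), and the right crop shows the housing centred between the tips. I'll close.

```bash
python3 -m crank '[[0,0,0,0,35],[0,0,0,0,35],[0,0,0,0,35],[0,0,0,0,35],[0,0,0,0,35],[0,0,0,0,35],[0,0,0,0,35],[0,0,0,0,35],[0,0,0,0,35],[0,0,0,0,35]]'
python3 - <<'E'
from h import *
s=env.state();print(s['opening']*95,s['eef_pos'],s['grip_force'],s['ft_force'])
c=np.load('pics/s2.npz')
for z in (36,40,44,48): print(z,onz(c,274,230,z).round())
E
```

```text
t: 6.63
eef_pos: [515.8, 85.4, 34.0]
tcp_rot: [3.141, 0.0, 1.653]
ft_force: [1.8, 0.7, -0.3]
opening: 0.461
grip_force: 30.0
43.81417484687307 [515.79411161  85.38513527  33.974444  ] 29.958761036396027 [ 1.7777084   0.68334525 -0.31673562]
36 [463.  79.  36.]
40 [459.  84.  40.]
44 [455.  88.  44.]
48 [450.  93.  48.]
```

```bash
python3 -m crank '[[-5,0,-3,0,35],[-10,0,-7,0,35],[-16,0,-11,0,35],[-21,0,-14,0,35],[-27,0,-16,0,35],[-34,0,-19,0,35],[-40,0,-21,0,35],[-47,0,-22,0,35],[-53,0,-23,0,35],[-60,0,-23,0,35]]'
python3 - <<'E'
from h import *
s=env.state();print(s['opening']*95,s['eef_pos'],s['grip_force'],s['ft_force'],s['moment'])
a=snap('scene','s3')['img'];b=snap('wrist','w3')['img']
cv2.imwrite('pics/z4.png',np.hstack([cv2.resize(a[140:250,215:335],(400,367),interpolation=2),cv2.resize(b[100:283,160:360],(400,367),interpolation=2)]))
E
```

```text
t: 7.47
eef_pos: [520.5, 24.9, 57.0]
tcp_rot: [3.141, 0.0, 1.653]
ft_force: [-0.2, 0.2, -9.7]
opening: 0.462
grip_force: 30.0
43.844395256881334 [520.50775586  24.85162946  57.03205435] 29.988802671432495 [-0.18228498  0.21369661 -9.69749495] [ 0.31211233 -0.08069449 -0.0168791 ]
```

View pics/z4.png

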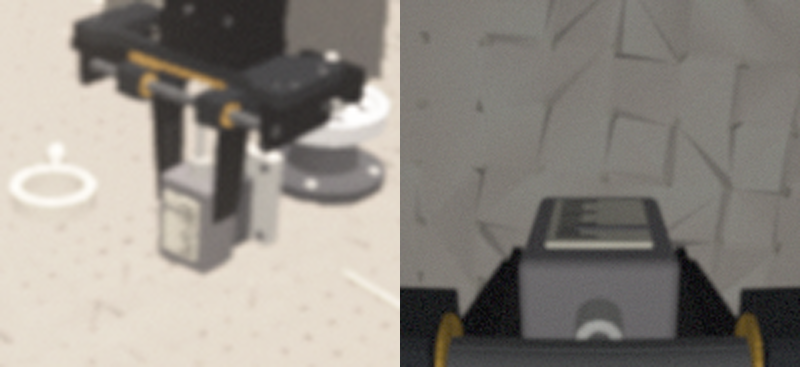

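The indicator is held upright with no slip (crop: housing (165–230, 170–270), foot at right), so it lifted instead of tipping. I'll see whether the opening setpoint modulates the grip force, so gravity can swing it in the pads.

```bash
for g in 1; do :; done
python3 -m crank '[[0,0,0,0,43],[0,0,0,0,43]]' | tail -2
python3 -m crank '[[0,0,0,0,43.6],[0,0,0,0,43.6]]' | tail -2
python3 -m crank '[[0,0,0,0,43.8]]' | tail -2
python3 - <<'E'
from h import *
s=env.state();print(s['opening']*95.1,s['opening']*95,s['moment'],s['ft_force'])
E
```

```text
opening: 0.463
grip_force: 30.0
opening: 0.462
grip_force: 23.3
opening: 0.459
grip_force: 12.0
43.65933528817263 43.61342641825867 [-0.11988363 -0.16470404  0.03036736] [-0.19293542 -2.02723347 -7.03704612]
```

```bash
python3 -m crank '[[0,0,0,0,43.6],[0,0,0,0,43.6],[0,0,0,0,43.6],[0,0,0,0,43.6]]' | tail -2
python3 - <<'E'
from h import *
s=env.state();print(s['moment'],s['ft_force'],s['eef_pos'])
a=snap('scene','s4')['img']; b=np.load('pics/s3.npz')['img']
# foot = bright pixels near
for im in (b,a):
    r=im[170:225,255:330].min(2)>170
    hsv=cv2.cvtColor(im,cv2.COLOR_BGR2HSV)[175:230,250:310]
    print('\n'.join(''.join('%x'%(v//16) for v in row) for row in hsv[::2,:,2]));print()
E
```

```text
opening: 0.462
grip_force: 22.8
[0.85691882 0.0486446  0.03633455] [-0.11273592  3.59052296 -3.61197451] [520.52979019  25.75261704  57.14676446]
eeeeeeeeeda633333346adc954333458a976777777543323333333333333
eeeeeeeeeeb743333346addc977654468975445666543333433333333333
eeeeeeeeeec743444346adedcccdca64333333469974334543333233468a
eeeeeeeeeec843344346adedccdedb7333333358cca5333333333579bcdd
eeeeeeeeeec843444446adedccddda633333336beda5433334555677899a
eeeeeeeeeec853344447bdddccddc9533333337befeb89abb97655555556
eeeeeddeeec953443447bdedddeec9533333347abccddeffec9655555665
eeeeeeeeeeda6444568abbcccdccb8433333348abba99abcba9766655566
eeeeeeeeeedb7579abcccbbbcbbba7433333358abba99abbba9888777666
eeeeeeeeeeeb879aabbccbcccbbba743333335789abbbbbbba8888889aa9
eeeeeeeeeeec87788899abbbcbcba643333334568abbbbbba9777889acdc
eeeeeeeeeeec98acba9888899abb9643333344568abbbbbba97666667788
eeeeeeeeeeedaabdddddcba988887533333345568abbbbbbccdcb9877766
eeeeeeeeeeedcaabbccbbcccb9876433333345679abbbbbbcdeeeeeddddc
eeeeeeeeeeddcabccbaaaabba9876433334455679abbbbbcddeeeeeeeeee
eeeddeeeeeedcbcdddcbaaaaa88764445676666
[... 1762 characters left out ...]
77667acdddddccdeeeeeeeeeeeeee
eeeeeeedcdeffeeeeeddcb99888887776669bdddddccddeeeeeeeeeeeeee
eedddedcceefeeeeddddca9988888876668bddddddccdeeeeeeeeeeeeeee
eeeeedcbceeeeeeeddddb9988888787667acdddddccdeeeeeeeeeeeeeeee
eeeeedb999accddddddba9888888776669bdddddccdeeeeeeeeeeeeeeeee
eeeeeedbaa9999abccba9888788777668bdddddcccdeeeeeeeeeeeeeeeee
eeeeeeeeeddba9999999988888877667accccddccdeeeeeeeeeeeeeeeeee
eeddeeeeeeeeedccba99888888777779bca9acccdeeeeeeeeeeeeeeeeeee
eeeeeeeeeeeeeeeeeddcccbbbbbcddddddcccdcddeeeeeeeeeeeeeeeeeee
eeeeeeeeeeeeeeeeeeeeeeeeeeeeeeeeeedddddeeeeeeeeeeeeeeeeeeeee
eeeeeeeeeeeeeeeeeeeeeeeeeeeeeeeeedeeeeeeeeeeeeeeeeeeeeeeeeee
eeeeeeeeeeeeeeeeeeeeeeeeeeeeeeeeeeeeeeeedeeeeeeeeeeeeeeeeeee
```

The scene grid shows it swung about 40° the right way in the looser grip, with the foot edge on the table. I'll continue the arc with a light grip.

```bash
python3 -m crank '[[-6,0,1,0,43.7],[-13,0,2,0,43.7],[-20,0,3,0,43.7],[-26,0,5,0,43.7],[-32,0,7,0,43.7],[-38,0,10,0,43.7],[-44,0,13,0,43.7],[-50,0,17,0,43.7],[-55,0,20,0,43.7],[-60,0,23,0,43.7]]'
python3 -m crank '[[0,0,0,0,43.7],[0,0,0,0,43.7]]'
python3 - <<'E'
from h import *
s=env.state();print(s['moment'],s['ft_force'],s['eef_pos'])
im=snap('scene','s5')['img'];snap('wrist','w5')
v=im[170:235,255:325].max(2)
print('\n'.join(''.join('%x'%(x//16) for x in row) for row in v[::2]))
E
```

```text
t: 9.2
eef_pos: [526.0, -35.6, 35.6]
tcp_rot: [3.139, 0.002, 1.654]
ft_force: [-4.8, -6.3, 14.5]
opening: 0.462
grip_force: 19.3
t: 9.37
eef_pos: [526.1, -35.9, 35.2]
tcp_rot: [3.14, 0.002, 1.654]
ft_force: [-4.0, -10.3, 11.6]
opening: 0.459
grip_force: 19.1
[-1.80836368  0.90097732  0.19442203] [ -3.95177028 -10.28964263  11.62691905] [526.06131232 -35.92322531  35.21748554]
eeeeeeeeeeeeedcba87778644455566788875444444445544433333334344333333333
eeeeeeeeeeeeeeeeeedddb743333335799864434444579a96433333333333333333333
eeeeeeeeeeeeeeeeeeeeec953333335adec9544333469ba87654433333333333333333
eeeeeeeeeeeeeeeeeeeeec953333346adeda6434435899777777764333333333333333
eeeeeeeeeeeeeeeeeeeeeca53334446adeedcb98654677654456765333333333333333
eeeeeeeeeeeeeeeeeeeeeda63456778aceeeeeedc8533333347ab9743344433333468a
eeeeeeeeeeeeeeeeeeeeeda657acddcccdddeeffe9433333358bba743333334579bcdd
eeeeeeeeeeeeeeeeeeeeedc99cefffffeeddcddec843333334556554333345667789bc
eeeeeeeeeeeeeeeeeeeeeddeffffefffefffedcb963333333455555544556666666789
eeeeeeeeeeeeeeeeeeeddefffffffffeefffecba853333333455656666666666666788
eeeeeeddeee
[... 921 characters left out ...]
eeeeeeedcccb976666667adffffffeeccdeeeeeeeeeeeeeeeeeeeeeeeeeee
eeeeeeeeeedddeeeeeedcbba9877adeeddeffedcdeeeeeeeeeeeeeeeeeeeeeeeeeeeee
eeeeeeeeeeeeeeeeeeeeeeeddcbbceeeeeeedcdeeeddeeeeeeeeeeeeeeeeeeeeeeeeee
eeeeeeeeeeeeeeeeeeeeeeeeeeeddcccdddccdeeeeeeeeeeeeeeeeeeeeeeeeeeeffeee
eeeeeeeeeeeeeeeeeeeeeeeeeeeeeeeddddeeeeeeeeeeeeeeeeeeeeeeeeeeeeeddeeff
eeeeeeeeeeeeeeeeeeeeeeeeeeeeeeeeeeeeeeeeeeeeeeeeeeeeeeeeeeeeeeeeeeeeee
eeeeeeeeeeeeeeeeeeeeeeeeeeeeeeeeeeeeeeeeeeeeeeeeeeeeeeeeeeddeeeeeeeeee
eeeeeeeeeeeeeeeeeeeeeeeeeeeeeeeeeeedeeeeeeeeeeeeeeeeeeeeeeeeeeeeeeeeee
eeeeeeeeeeeeeeeeeeeeeeeeeeeeeeeeeeeeeeeeeeeeeeeeeeddeeeeeeeeeeeeeeeeee
eeeeeeeeeeeeeeeeeeeeeeeeeeeeeeeeeeeeeeeeeeeeeeeeeeeeeeeeeeeeeeeeeeeeee
```

```bash
python3 -m crank '[[0,0,0,0,43.9],[0,0,0,0,43.9],[0,0,0,0,44.2],[0,0,0,0,44.6],[0,0,0,0,45],[0,0,0,0,46],[0,0,0,0,46]]'
python3 - <<'E'
from h import *
s=env.state();print(s['moment'],s['ft_force'],s['eef_pos'])
im=snap('scene','s6')['img'];snap('wrist','w6')
v=im[170:235,255:325].max(2)
print('\n'.join(''.join('%x'%(x//16) for x in row) for row in v[::2]))
w=np.load('pics/w6.npz')['img'].max(2)[110:290,180:340]
print('\n'.join(''.join('%x'%(x//16) for x in row) for row in w[::4,::2]))
E
```

```text
t: 10.05
eef_pos: [525.6, -34.2, 33.9]
tcp_rot: [3.141, 0.0, 1.653]
ft_force: [-0.6, -0.7, -0.2]
opening: 0.485
grip_force: 0.0
[ 0.04429668 -0.08950514  0.00262429] [-0.64086061 -0.73373643 -0.24909718] [525.59230041 -34.24247317  33.92906987]
eeeeeeeeeeedcb98755777544556677899987655554444444433333334444444333333
eeeeeeeeeeeeeeeedcccb8533334456787754444444456654333333333333333333333
eeeeeeeeeeeeeeeeeeeeda633333348bddb8544334469bb97443333333333333333333
eeeeeeeeeeeeeeeeeeeeda633333358ceeda6433334799877776543333333323333333
eeeeeeeeeeeeeeeeeeeeec743333459ceedb97544458aa865667664333333333333333
eeeeeeeeeeeeeeeeeeeedb743344469cdeeeeddca74455433478975333443333333468
eeeeeeeeeeeeeeeeeeeeec74344446adeeeeeeedc8433333358bb96333433334569bcd
eeeeeeeeeeeeeeeeeeeeec84343446adeeeeffeec74333333479b964333334566789bc
eeeeeeeeeeeeeeeeeeeeec844457adfffffffffec843333359deeb7534455666666789
eeeeeeeeeeeeeeeeeeeeec979cefffffffffffec9533333358a9876656666666666788
eeeeeedeeeeeeeeeeeeddcbbceefffffffffeeeeb63333334676666666666666677889
eeeeeeeeeeeeeeeeeeedb99aabbccdeeeffeeedc853333345788887777777778888888
eee
[... 4432 characters left out ...]
7777779abbbbabbbbbbbbbbbbba7666652111011100113674111
5553411111011111111466666aabaaaaabaaaaaabbbbbbbbbbbbbba6666552211110101011143555
45552110110111012124566669baaaaaaaaaa9aaabbabbbbbbbbbba6666542111111111111124555
54553111011111111124566669aa8888889aaaaaaababababbbbbba6666541121111111111135555
53323333323322232222233233333333333333334343343333333333222232233323323323232235
43334343333333444343333334343333344344333443344434343433343333334333333334333434
44444444444444444444434343444443434444343444434444444444434433344434444444444444
44444444444444444444444444444444444444444444444444444444444444444444444444444444
44544544454555555445444444454444445544544444444454444555445444444444555445454445
```

It now stands on its foot with the scale up. Next is locating the wheel axis from the top and scene views.

Run:
```python
from h import *
t=np.load('pics/t0.npz'); s=np.load('pics/s0.npz')
def blob(c,x0,y0,x1,y1,f):
    m=f(c['img'][y0:y1,x0:x1]).astype(np.uint8); n,l,st,ce=cv2.connectedComponentsWithStats(m)
    k=1+np.argmax(st[1:,4]); cnt=cv2.findContours((l==k).astype(np.uint8),0,1)[0][0]
    return ce[k]+[x0,y0],st[k,4],cnt,(x0,y0),l==k
big=lambda c,k,o:cv2.resize(c['img'],None,fx=k,fy=k,interpolation=2)
# disc in top: bright
ce,n,cnt,o,m=blob(t,315,140,385,210,lambda i:i.min(2)>165)
h=cv2.convexHull(cnt); e=cv2.fitEllipse(h); print('disc ell',np.array(e[0])+o,e[1]); dc=np.array(e[0])+o
print('disc world',onz(t,*dc,68))
ce,n,cnt,o,m=blob(t,330,155,370,195,lambda i:i.max(2)<75)
r=cv2.minAreaRect(cnt);print('handle',ce,n,np.array(r[0])+o,r[1:],onz(t,*ce,107),onz(t,*(np.array(r[0])+o),107))
ce,n,cnt,o,m=blob(s,290,145,340,180,lambda i:i.max(2)<75)
print('scene handle',ce,n,cv2.boundingRect(cnt),o)
for z in (91,98): print(onz(s,*ce,z))
im=s['img'].max(2)[150:202,288:338]
print('\n'.join(''.join('%x'%(x//16) for x in row) for row in im[::2]))
```

```text
disc ell [348.2065239  172.63117981] (40.191959381103516, 40.9089241027832)
disc world [ 576.17189219 -179.3217958    68.        ]
handle [349.58988764 173.29775281] 178 [349.80581665 173.01688385] ((25.902254104614258, 8.44638729095459), 85.03025817871094) [ 570.58901759 -171.87265548  107.        ] [ 571.23916294 -172.41179954  107.        ]
scene handle [313.34848485 162.21212121] 198 (14, 10, 20, 15) (290, 145)
[ 574.62240328 -177.97232179   91.        ]
[ 563.84226398 -164.28899554   98.        ]
7777766666666666666666666666666666666666679bcbbbbc
7777766666666666666666666666666666666666679bcccbbb
8888766666666666655555666666666666666666679bbbcccc
7767666666666665433333457aba866666666666679bcccccc
777877666666666533333333467754455566666679bccccccc
777776666666666533232333322333333344566679bccccccc
667766666666676533333333333333333333467779bccccccc
6777766678abdeda6433333333333333333369bbbbcccccccc
7777779cefffffffeda75433333333333335aeeedccccccccc
777778cffffeeefffffedcba965433233336adeeeedccccccc
b98779cffffedcdefffdbbcddccb9655557aefeeeffecccccc
cccbbbbdefffffffffedbaaaaaaaaabdeecbceeefffdcccccc
cccccbaabcdeffedccdeffeeddcccdeffffffffffedccccccc
ccccccbaaaaabccddeefffffffedcceffffffeedcbbccccccc
cccccccbbaaaaabbbbbbcccdddddddddcccbbbbbbbbccccccc
ccccccccccbbbaaabbbbbbbbbbbbbbbbbbbbbbbbbccccccccc
ccccccccccbba98889aaabbbbbbbbbbbaabbbccccccccccccc
cccccccbba87765455555666677777666789bbccccccccbbbc
cccccbaaaa97655455555555555555555567789abccccccbbb
ccccb9777777665555555555555555555567777789abbccccc
cccca877777777665555555555555555566779ab99abbccccc
cccca76667777777767766666666666777777889889bcccccc
ccccba8655666777778aba877777777777777776679bcbcccc
ccccccb98655555666789977777777777776665569bccccccc
cccccccccba9876555555555555555555555578abccccccccc
ccccccccccccccbba9988776555666666789bbcccccccccccc
```

Run:
```python
from h import *
w=np.load('pics/w6.npz'); im=w['img'].max(2).astype(int)
print(im[176:236,240], im[176:236,285])
for u,v,z in [(219,209,76),(301,209,76),(260,209,76),(222,185,12),(298,185,12)]: print(u,v,z,onz(w,u,v,z,True).round(1))
# scale whites
print(''.join('%x'%(x//16) for x in im[250,200:320]))
```

```text
[123 120 106  89  87 104 126 145 155 159 155 145 138 131 123 114 100  79
  63  57  59  55  57  55  54  55  57  58  52  57  57  56  62  73  79  86
  88  94  96 107 107 104 101 105 110 109 105 104 109 104 103 107 103 106
 119 146 170 177 177 176] [129 129 117 101  93 101 127 142 151 161 155 157 151 135 127 109 102  84
  65  56  55  60  58  60  56  60  60  56  59  55  63  59  64  71  77  83
  90  99 101 101 104 105 106 100 107 106 105 104 104 106 104 108 101 104
 120 147 172 180 181 180]
219 209 76 [502.1  -4.8  76. ]
301 209 76 [541.4  -1.5  76. ]
260 209 76 [521.7  -3.1  76. ]
222 185 12 [495.9  -8.2  12. ]
298 185 12 [548.4  -3.8  12. ]
101110001111111124556666666678aabbbabbbabbabbbbbbbbbbbbbbbaaabababbbbbbbbbbbbbbbbbbbbbbba9766666665554311111111111111111
```

```bash
python3 -m crank '[[0,0,0,0,40],[0,0,0,0,40],[0,0,0,0,40],[0,0,-4,0,40],[0,9,-4,0,40],[0,18,-4,0,40],[0,27,-4,0,40],[0,36,-4,0,40],[0,36,-2,0,40],[0,36,0,0,40]]'
python3 -m crank '[[0,0,0,0,44],[0,0,0,0,50],[0,0,0,0,70],[0,0,0,0,70],[0,0,0,0,70],[0,0,0,0,70],[0,0,-30,0,70],[0,0,-70,0,70],[0,0,-110,0,70],[0,0,-130,0,70]]'
python3 -m crank '[[-30,0,0,0,70],[-70,0,0,0,70],[-110,0,0,0,70],[-150,0,0,0,70],[-180,0,0,0,70],[-205,0,0,0,70],[-205,0,0,0,70]]'
python3 - <<'E'
from h import *
w=snap('wrist','w7'); print(env.state()['t'],w['pose'].round(3))
E
```

```text
t: 10.98
eef_pos: [561.9, -31.2, 33.8]
tcp_rot: [3.141, 0.0, 1.654]
ft_force: [-3.0, 2.7, 28.3]
opening: 0.459
grip_force: 30.0
t: 11.82
eef_pos: [562.2, -31.5, 168.2]
tcp_rot: [3.137, 0.001, 1.653]
ft_force: [0.5, -0.8, 0.4]
opening: 0.736
grip_force: 0.0
t: 12.4
eef_pos: [578.1, -239.9, 163.7]
tcp_rot: [3.141, 0.001, 1.65]
ft_force: [1.0, -0.0, -0.6]
opening: 0.735
grip_force: 0.0
12.45 [[ 9.97000e-01  7.70000e-02  2.10000e-02  5.70496e+02]
 [ 8.00000e-02 -9.61000e-01 -2.64000e-01 -1.65841e+02]
 [ 0.00000e+00  2.65000e-01 -9.64000e-01  3.41408e+02]
 [ 0.00000e+00  0.00000e+00  0.00000e+00  1.00000e+00]]
```

View pics/w7.png

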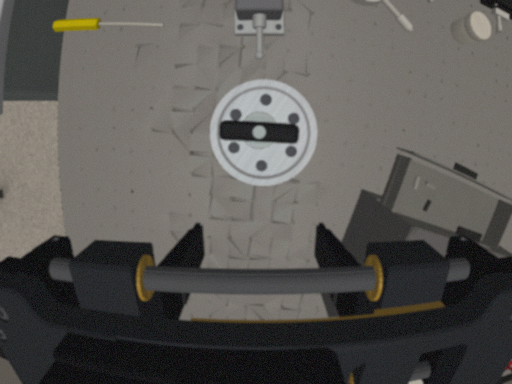

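Wrist view: disc about (264,133), handle (221–298,132) with its centre pin at (259,132), plunger (260,14)–(260,55), foot front edge (235–284,33).

Run:
```python
from h import *
w=np.load('pics/w7.npz'); I=w['img']
g=lambda u,v,z:onz(w,u,v,z,True)
# disc: bright mask; rim points -> world circle fit
m=(I[70:195,200:330].min(2)>120).astype(np.uint8)
n,l,st,ce=cv2.connectedComponentsWithStats(m);k=1+np.argmax(st[1:,4])
h=cv2.convexHull(cv2.findContours((l==k).astype(np.uint8),0,1)[0][0])[:,0]+[200,70]
P=np.array([g(u+0.0,v+0.0,68)[:2] for u,v in h])
A=np.c_[2*P,np.ones(len(P))];x=np.linalg.lstsq(A,(P**2).sum(1),rcond=None)[0];print('disc',x[:2],np.sqrt(x[2]+x[:2]@x[:2]))
m=(I[110:150,215:305].max(2)<60).astype(np.uint8);m=cv2.morphologyEx(m,3,np.ones((9,9)))
c=max(cv2.findContours(m,0,1)[0],key=cv2.contourArea);r=cv2.minAreaRect(c);q=np.array(r[0])+[215,110]
print('handle',q,r[1:],g(*q,107)); b=cv2.boxPoints(r)+[215,110]; print(np.array([g(*p,107)[:2] for p in b]).round(1))
p=(I[120:145,248:272].min(2)>90).astype(np.uint8);n,l,st,ce=cv2.connectedComponentsWithStats(p);print([(ce[i]+[248,120],st[i,4]) for i in range(1,n)])
for z in (107,109,111):print('pin',g(259,132,z))
V=I.max(2)
print('\n'.join(''.join('%x'%(y//16) for y in row) for row in V[0:62,225:297]))
```

```text
disc [ 571.51148565 -183.15815168] 57.429707681225295
handle [258.49105072 130.65663147] ((77.38804626464844, 18.59823226928711), 3.2704880237579346) [ 570.93540801 -176.17852646  107.        ]
[[ 540.5 -183.9]
 [ 540.4 -169.2]
 [ 601.1 -167.8]
 [ 601.7 -182.6]]
[(array([260.79166667, 120.5625    ]), np.int32(48)), (array([258.66887417, 131.69536424]), np.int32(151)), (array([258.68604651, 142.6744186 ]), np.int32(86))]
pin [ 571.41684493 -177.2049485   107.        ]
pin [ 571.40898809 -177.1079914   109.        ]
pin [ 571.40113126 -177.01103431  111.        ]
777766666655666666666666666666666666666666666666666666665566777777777777
776666667655666666666666666666666666666666666666666666665567777767777777
767666777655666666666666666666666666666666666666666666665567777666777777
666677777655666666666666666666666666666666666666666666666567777667777777
666777766655666666666666666666666666666666666666666666665566777666777777
666777777655566666666666666666666666666666666666666666665566777667777777
667777777655666666666666666666666666666666666666666666665556777667777777
666777776665666666666
[... 3293 characters left out ...]
7778888877777777777877887777787777777777778
777777777777776667888778788787778898877777777777887877777787778787778878
777776667777777667887887888887788999877777787777787777777877777788788787
777777777777776667778788787887778899877777787777777777778777877877777878
777767777777776667888887878877778898877777777777788788888787787787788877
766667777777776677787878888777777888777777787778787878787777778777887778
766677777777776677788878878787777777777777778777787777777777787778777887
667777777777776677888788878877777777777777788778777787787777788887877778
677777777777776677877888777777777777777777778877788877777777887878787877
777777777777776677878877777777777777777777777778777777778777777787878787
```

Run:
```python
from h import *
w=np.load('pics/w7.npz'); I=w['img']
g=lambda u,v,z:onz(w,u,v,z,True)
tip=g(259,58,59);b=g(258.7,16,59);print('tip',tip,'nose',b)
fl=g(234.3,32,12);fr=g(283.5,32,12);print('foot',fl,fr,(fl+fr)/2)
m=(fl+fr)/2; d=(fr-fl)[:2]; print('yaw of foot edge',np.degrees(np.arctan2(d[1],d[0])),np.linalg.norm(d))
# disc edge radially from pin
ax=np.array([571.4,-176.8]);V=I.min(2).astype(float);K=w['K'];Pi=np.linalg.inv(w['pose'])
def proj(p):
    q=(Pi@np.r_[p,1])[:3];r=np.hypot(*q[:2]);return q[:2]/r*np.arctan2(r,q[2])*K[0,0]+K[:2,2]
pts=[]
for a in np.radians(np.arange(0,360,5)):
    rr=np.arange(38,64,.5);pr=np.array([proj([ax[0]+r*np.cos(a),ax[1]+r*np.sin(a),68]) for r in rr],np.float32)
    v=cv2.remap(V.astype(np.float32),pr[:,:1],pr[:,1:],1)[:,0];v=np.convolve(v,np.ones(3)/3,'same')
    k=3+np.argmin(v[5:-1]-v[3:-3]);pts.append(rr[k+1])
a=np.radians(np.arange(0,360,5));pts=np.array(pts)
x=np.linalg.lstsq(np.c_[np.ones(72),np.cos(a),np.sin(a)],pts,rcond=None)[0]
res=pts-np.c_[np.ones(72),np.cos(a),np.sin(a)]@x;ok=abs(res)<3
x=np.linalg.lstsq(np.c_[np.ones(72),np.cos(a),np.sin(a)][ok],pts[ok],rcond=None)[0];print(x,ok.sum(),np.degrees(np.arctan2(x[2],x[1])),pts)
```

```text
tip [ 565.95317617 -108.68874843   59.        ] nose [562.24449589 -65.78826093  59.        ]
foot [535.66000395 -70.38841451  12.        ] [589.5752995  -66.09328308  12.        ] [562.61765173 -68.24084879  12.        ]
yaw of foot edge 4.554816421830839 54.08610956725357
[49.67223552  4.08722972 -2.58578787] 70 -32.31951112117903 [53.5 54.  53.5 53.  52.5 52.5 52.  51.5 51.  50.5 50.  50.  49.  49.
 48.5 48.5 48.  47.5 47.  46.5 46.5 46.  46.  45.5 45.5 45.  45.  45.
 45.  45.  45.  45.  45.  45.  45.5 45.5 46.  45.5 46.  46.5 46.5 47.
 47.5 47.5 48.  48.5 49.  49.5 50.  50.5 50.5 51.  41.5 42.  52.5 52.5
 52.5 53.5 53.5 53.5 54.  54.  54.5 54.5 54.5 54.5 54.5 54.5 54.5 54.5
 54.  54. ]
```

The indicator line passes within about 0.2 mm of the axis. It needs to advance 27 mm, and the high spot now lies at about −32° world.

```bash
python3 -m crank '[[40,0,0,0,70],[80,0,0,0,70],[120,0,0,0,70],[160,0,0,0,70],[190,0,0,0,70],[205,0,0,0,70],[205,0,40,0,70],[205,0,80,0,70],[205,0,110,0,70],[205,0,130,0,70]]'
python3 -m crank '[[0,0,0,0,60],[0,0,0,0,40],[0,0,0,0,40],[0,0,0,0,40],[0,0,0,0,40],[0,0,0,0,40],[0,0,0,0,40],[0,0,0,0,40],[0,0,0,0,40],[0,0,-3,0,40]]'
python3 -m crank '[[-3,0,0,0,40],[-7,0,0,0,40],[-12,0,0,0,40],[-17,0,0,0,40],[-22,0,0,0,40],[-25,0,0,0,40],[-27,0,0,0,40],[-27,0,0,0,40],[-27,0,1,0,40],[-27,0,2,0,40]]'
```

```text
t: 13.28
eef_pos: [559.6, -29.7, 31.5]
tcp_rot: [-3.139, -0.001, 1.655]
ft_force: [0.8, 0.2, 0.0]
opening: 0.739
grip_force: 0.0
t: 14.12
eef_pos: [561.1, -31.3, 37.4]
tcp_rot: [3.141, 0.0, 1.653]
ft_force: [-1.5, -0.1, -8.8]
opening: 0.459
grip_force: 30.0
t: 14.95
eef_pos: [563.5, -58.2, 35.5]
tcp_rot: [3.141, 0.0, 1.653]
ft_force: [-6.4, -1.0, 15.2]
opening: 0.46
grip_force: 30.0
```

```bash
python3 -m crank '[[0,0,-0.5,0,43.6],[0,0,-0.5,0,44],[0,0,-0.5,0,46],[0,0,-0.5,0,50],[0,0,-0.5,0,60],[0,0,-0.5,0,70],[0,0,-0.5,0,70],[0,0,-40,0,70],[0,0,-80,0,70],[0,0,-120,0,70]]'
python3 -m crank '[[0,0,-10,0,60],[-40,0,-10,0,60],[-80,0,-10,0,60],[-120,0,-10,0,60],[-150,0,-10,0,60],[-170,0,-10,0,60],[-170,0,-10,0,60],[-170,0,-10,0,60]]'
cat >> h.py <<'E'
def pj(w,p):
    K=w['K'];q=(np.linalg.inv(w['pose'])@np.r_[p,1])[:3];r=np.hypot(*q[:2]);return q[:2]/r*np.arctan2(r,q[2])*K[0,0]+K[:2,2]
AX=np.array([571.4,-176.8])
def polar(w,ax=AX):
    """radial rim position, fitted as R + a cos + b sin"""
    a=np.radians(np.arange(0,360,5));V=w['img'].min(2).astype(np.float32);pts=[]
    for t in a:
        rr=np.arange(38,64,.5);pr=np.array([pj(w,[ax[0]+r*np.cos(t),ax[1]+r*np.sin(t),68]) for r in rr],np.float32)
        v=cv2.remap(V,pr[:,:1],pr[:,1:],1)[:,0];v=np.convolve(v,np.ones(3)/3,'same')
        pts.append(rr[4+np.argmin(v[5:-1]-v[3:-3])])
    pts=np.array(pts);B=np.c_[np.ones(72),np.cos(a),np.sin(a)];ok=np.ones(72,bool)
    for _ in range(4):
        x=np.linalg.lstsq(B[ok],pts[ok],rcond=None)[0];ok=abs(pts-B@x)<1.2
    return x,ok.sum(),np.degrees(np.arctan2(x[2],x[1])),np.hypot(*x[1:])
E
python3 - <<'E'
from h import *
w=snap('wrist','w8');s=env.state();print(s['t'],s['eef_pos'],s['tcp_rot'])
print(polar(w))
V=w['img'].max(2)
print('\n'.join(''.join('%x'%(y//16) for y in row) for row in V[0:90,225:297]))
E
```

```text
t: 15.78
eef_pos: [563.1, -58.2, 156.1]
tcp_rot: [-3.14, -0.0, 1.653]
ft_force: [0.2, -0.3, -0.1]
opening: 0.732
grip_force: 0.0
t: 16.45
eef_pos: [577.1, -228.4, 164.4]
tcp_rot: [-3.141, -0.0, 1.651]
ft_force: [0.6, 0.2, -0.7]
opening: 0.627
grip_force: 0.0
16.5 [ 577.19777833 -227.34179755  164.54761026] [-3.14106539e+00 -4.43827545e-04  1.65258199e+00]
(array([49.61592821,  4.14943206, -2.62350152]), np.int64(70), np.float64(-32.30334878377795), np.float64(4.909230756499892))
7777777777655666679aaaaaaaaaaaabaaaaaabbbbbbbbbbbba876665555655666667777
7777777777665666679aa99999999abbbababbbabbaabbbabba976666556666556666777
7777777777655666689aa9999999aaabbababbbbbbbbbbababa876665556776666666777
777777777765566668aaaaaaaaaaabbbababbabbbbbbbbbbaba976666566777776777777
777777777765566667aaaa99a999aaabaabbbbbabbbbbbbbbaa976666567777777777777
777777777765566668aa988888889aabbbaaabbbbbbbbbbbbba976666556777777777777
777777777765566668aaa9988889aaabbabbbaabbbbbbbbbbba976666556677777777777
777777776665566668aaaaaaaaaaaabbaabbbbbbbbbbbbbbbba976666566777777777777
777777766655566668aaaa99a9a99a9a
[... 5253 characters left out ...]
7778899877777887877777787777777777888887877
777777777777787787777777777777777999887787878787788777787766777778777777
777777777778787877777777777777778899877777787887877787777766666777777777
777777877788788877777777777777778898877778787777777787777776677777877777
777777878888877777777777777777778888877777888778777877777767777878878777
777777788888887777777777777777778888877777788887777777777677777888878787
777777887788888877777777777777778898877777788787787777776777778877877878
777778788778887877777777778777778999887777787877877777767777778888888778
777778888788877877777777778777788999887777777777777777777777777778778888
778788788888887777777777777888778899887777778777777777777877777777888788
```

Run:
```python
from h import *
w=np.load('pics/w8.npz')
g=lambda u,v,z:onz(w,u,v,z,True)
for v in (1.5,9.5,20.5,33.5,37.5): print(v,g(259.5,v,79).round(1))
print('house front',g(259,48.5,76),'foot', g(234,65.5,12),g(284,65.5,12))
w7=np.load('pics/w7.npz');print(onz(w7,259,8.5,76,True))
```

```text
1.5 [561.  -46.1  79. ]
9.5 [561.7 -54.3  79. ]
20.5 [562.6 -65.3  79. ]
33.5 [563.6 -77.9  79. ]
37.5 [563.9 -81.7  79. ]
house front [564.23548298 -91.37704522  76.        ] foot [537.25032203 -97.70864754  12.        ] [591.77352624 -93.2794788   12.        ]
[562.40174896 -64.20312102  76.        ]
```

Measured: pressed about 5.4 mm now, so roughly 13.4 of 18 at the high spot, aimed at the axis within 0.3 mm. On to the handle.

```bash
python3 -m crank '[[10,0,0,7,50],[25,0,0,14,50],[40,0,0,21,50],[51,-0.6,0,28,50],[51,-0.6,0,35,50],[51,-0.6,0,42,50],[51,-0.6,0,49,50],[51,-0.6,0,56,50],[51,-0.6,0,63,50],[51,-0.6,0,70,50]]'
python3 -m crank '[[0,0,0,7,45],[0,0,0,14,45],[0,0,0,21,45],[0,0,0,23.4,45],[0,0,0,23.4,45]]'
python3 - <<'E'
from h import *
s=env.state();print(s['t'],s['eef_pos'],s['tcp_rot'],s['joints'][5],s['opening']*95)
w=snap('wrist','w9')
for a in (0,90): print(pj(w,[571.4,-176.8,107]))
V=w['img'].max(2);u,v=pj(w,[571.4,-176.8,107]).astype(int)
print('\n'.join(''.join('%x'%(y//16) for y in row) for row in V[max(0,v-50):v+50:2,u-60:u+60:2]))
E
```

```text
t: 17.33
eef_pos: [572.6, -175.2, 165.0]
tcp_rot: [-3.142, -0.0, 0.427]
ft_force: [1.2, -0.0, -0.6]
opening: 0.526
grip_force: 0.0
t: 17.75
eef_pos: [572.6, -175.4, 165.0]
tcp_rot: [-3.141, 0.0, 0.023]
ft_force: [-0.3, -0.2, -0.4]
opening: 0.471
grip_force: 0.0
17.75 [ 572.61728236 -175.36626617  165.01990362] [-3.14149583e+00  4.43433783e-05  2.27085474e-02] 1.1405591278244092 44.726868574439074
[260.53680315 208.05855898]
[260.53680315 208.05855898]
777777777777abbba99abb9779bbbbbbbbbbbba989bbb989abbb97877877
776777777779bbba99abb955458bbbbbbbbbba75558bbb989bbba8877778
76777777779abba99bbbb745457bbbbbbbbbb954555abbb98abbba876777
7777777778abba99bbbbb744546aaaaaabbbb9545459bbbb98abba977777
7777777779bbba9bbbbbb95455774344459bba64446abbbbb88abba87777
777777778abba9abbbbbba9768730111115abb9667abbbbbba89bbb97777
777777779bbb99bbbbbbbbbaab7101111139bbbaabbbbbbbbb98abba7777
77777777abba9abbbbbbbbbbbb6112121228bbbbbbbbbbbbbba89bbb8777
77777778aba99bbbbbbbbbbbba5211122226abbbbbbbbbbbbbb98abb9777
77777779baa9abbbbbbbbbbbba5122122226abbbbbbbbbbbbbba8abba777
7777778abaa9abbbbbbbbbbbba51122222
[... 1705 characters left out ...]
12128bbbbbaa98777411110114777
77630012211366777777889aaa6111212128bbbaa9876777311111012677
763010102113667778877778896211122138aa9887766777322111111377
741111101113667777777777676322222248877777756777311111011147
521011121113677777777777777665655567777777756777310111111125
311111111112777777777777777777777677777777767776211112101113
012011011112777777777787777777777777777777777777211011111111
101221111112677777777777777777777777777777777776211111011111
101001211112677777777777787777777777777777777776211211121111
010110111122677777777777777777777777767777777777211111111101
111021112112677777777777678777777777677777777776211111111111
111011221122677777777776677777777766777777777776211110100111
```

```bash
python3 -m crank '[[0,0,35,0,45],[0,0,65,0,45],[0,0,85,0,45],[0,0,96,0,45],[0,0,96,0,35],[0,0,96,0,13],[0,0,96,0,13],[0,0,96,0,13],[0,0,96,0,13],[0,0,96,0,13]]'
python3 -m crank '[[0,0,0,0,13],[0,0,0,0,13],[0,0,0,0,13],[0,0,0,0,13],[0,0,0,0,13]]'
python3 - <<'E'
from h import *
w=snap('wrist','wa'); s=env.state();print(s['t'],s['moment'])
for p in [(562,-60,79),(561,-50,79),(563,-75,79),(568,-120,59)]: print(pj(w,p).round())
E
```

```text
t: 18.63
eef_pos: [573.1, -176.8, 70.0]
tcp_rot: [3.141, -0.002, 0.023]
ft_force: [-0.3, 3.2, 7.1]
opening: 0.169
grip_force: 30.0
t: 19.05
eef_pos: [573.1, -176.8, 70.1]
tcp_rot: [3.141, -0.002, 0.023]
ft_force: [-0.1, 2.4, 7.3]
opening: 0.166
grip_force: 30.0
19.1 [ 0.50984895  0.12948354 -0.03158094]
[ 92. 245.]
[ 81. 245.]
[110. 245.]
[178. 231.]
```

```bash
cat >> h.py <<'E'
O=np.array([564.5,-95.5]);D=np.array([.0810,-.9967]);O=O-35*D;L=np.array([.9967,.0810])
def index(w):
    xs=np.arange(-20,22,.25);V=w['img'].max(2).astype(np.float32);acc=[]
    for l in (3,5,7,9):
        p=np.array([pj(w,[*(O+x*D+l*L),79]) for x in xs],np.float32);acc.append(cv2.remap(V,p[:,:1],p[:,1:],1)[:,0])
    v=np.mean(acc,0);k=np.argmin(v);d=np.clip(np.median(v)-10-v,0,None);m=abs(xs-xs[k])<3
    return round(float((xs*d)[m].sum()/max(d[m].sum(),1e-6)),2),round(float(np.median(v)-v[k])),p[k].round()
def rd(f):
    w=snap('wrist',f);s=env.state();print('t',round(s['t'],2),'yaw',np.degrees(s['tcp_rot'][2]).round(1),'q6',round(s['joints'][5],2),'index',index(w))
E
python3 - <<'E'
from h import *
print(index(np.load('pics/w8.npz')));print(index(np.load('pics/wa.npz')))
E
python3 -m crank '[[0,0,0,-4,13],[0,0,0,-9,13],[0,0,0,-15,13],[0,0,0,-21,13],[0,0,0,-26,13],[0,0,0,-30,13],[0,0,0,-30,13]]'
python3 -c "from h import *;rd('r30')"
python3 -m crank '[[0,0,0,-4,13],[0,0,0,-9,13],[0,0,0,-15,13],[0,0,0,-21,13],[0,0,0,-26,13],[0,0,0,-30,13],[0,0,0,-30,13]]' >/dev/null
python3 -c "from h import *;rd('r60')"
```

```text
(-18.62, 177, array([269.,  -4.], dtype=float32))
(4.8, 81, array([ 95., 234.], dtype=float32))
t: 19.68
eef_pos: [573.1, -176.7, 70.0]
tcp_rot: [3.141, -0.001, 0.551]
ft_force: [-0.2, 3.3, 7.4]
opening: 0.166
grip_force: 30.0
t 19.73 yaw 31.4 q6 0.61 index (2.23, 80, array([102., 148.], dtype=float32))
t 20.37 yaw 61.4 q6 0.09 index (-0.42, 81, array([162.,  73.], dtype=float32))
```

```bash
python3 -m crank '[[0,0,0,-4,13],[0,0,0,-9,13],[0,0,0,-15,13],[0,0,0,-21,13],[0,0,0,-26,13],[0,0,0,-30,13],[0,0,0,-30,13]]' >/dev/null
python3 -c "from h import *;rd('r90')"
python3 -m crank '[[0,0,0,-4,13],[0,0,0,-9,13],[0,0,0,-15,13],[0,0,0,-21,13],[0,0,0,-26,13],[0,0,0,-30,13],[0,0,0,-30,13]]' >/dev/null
python3 -c "from h import *;rd('r120')"
python3 -m crank '[[0,0,0,-4,13],[0,0,0,-9,13],[0,0,0,-15,13],[0,0,0,-21,13],[0,0,0,-26,13],[0,0,0,-30,13],[0,0,0,-30,13]]' >/dev/null
python3 -c "from h import *;rd('r150')"
python3 -m crank '[[0,0,0,-4,13],[0,0,0,-9,13],[0,0,0,-15,13],[0,0,0,-21,13],[0,0,0,-26,13],[0,0,0,-30,13],[0,0,0,-30,13]]'
python3 -c "from h import *;rd('r180')"
python3 -m crank '[[0,0,0,-4,13],[0,0,0,-9,13],[0,0,0,-14,13],[0,0,0,-18,13],[0,0,0,-20,13],[0,0,0,-20,13]]'>/dev/null
python3 -c "from h import *;rd('r200')"
```

```text
t 21.0 yaw 91.4 q6 -0.43 index (-2.43, 83, array([264.,  41.], dtype=float32))
t 21.63 yaw 121.4 q6 -0.96 index (-3.3, 83, array([366.,  74.], dtype=float32))
t 22.27 yaw 151.4 q6 -1.48 index (-2.67, 80, array([425., 153.], dtype=float32))
t: 22.85
eef_pos: [572.7, -176.8, 70.0]
tcp_rot: [-3.141, 0.001, -3.114]
ft_force: [-2.5, 2.4, 8.4]
opening: 0.168
grip_force: 30.0
t 22.9 yaw -178.6 q6 -2.0 index (-0.82, 74, array([428., 240.], dtype=float32))
t 23.45 yaw -158.6 q6 -2.35 index (19.87, 34, array([385., 285.], dtype=float32))
```

Run:
```python
import numpy as np
from scipy.optimize import least_squares
y=np.array([1.3,31.4,61.4,91.4,121.4,151.4,181.4]);x=np.array([4.8,2.23,-.42,-2.43,-3.3,-2.67,-.82])
def f(p):
    a=np.radians(y-p[0]);return p[1]-(p[2]*np.cos(a)+np.sqrt(54.5**2-(p[2]*np.sin(a))**2)-54.5)-x
r=least_squares(f,[125,2,5]);print(r.x,r.fun.round(2))
```

```text
[123.88705074   1.80689469   5.13486563] [-0.06  0.04  0.05 -0.02 -0.02 -0.03  0.04]
```

Measured peak: yaw about 124° from the plunger, about 128° from the disc outline. I'll go back to 125°.

```bash
python3 -m crank '[[0,0,0,5,13],[0,0,0,11,13],[0,0,0,17,13],[0,0,0,23,13],[0,0,0,29,13],[0,0,0,35,13],[0,0,0,41,13],[0,0,0,47,13],[0,0,0,53,13],[0,0,0,58,13]]' >/dev/null
python3 -m crank '[[0,0,0,6,13],[0,0,0,11,13],[0,0,0,15,13],[0,0,0,17.5,13],[0,0,0,18.5,13],[0,0,0,18.5,13],[0,0,0,18.5,13]]'
python3 -c "from h import *;rd('f1')"
python3 -m crank '[[0,0,0,0,16],[0,0,0,0,17],[0,0,0,0,20],[0,0,0,0,40],[0,0,0,0,40],[0,0,0,0,40],[0,0,-35,0,40],[0,0,-75,0,40],[0,0,-96,0,40],[0,0,-96,0,40]]'
python3 - <<'E'
from h import *
rd('f2');w=np.load('pics/f2.npz');print(polar(w),'plunger dir 94.6')
I=w['img']
m=(I[150:260,215:305].max(2)<60).astype(np.uint8);print(pj(w,[571.4,-176.8,107]))
E
```

```text
t: 24.87
eef_pos: [572.8, -176.6, 70.0]
tcp_rot: [3.141, 0.0, 2.178]
ft_force: [-2.1, 3.1, 8.0]
opening: 0.165
grip_force: 30.0
t 24.92 yaw 124.8 q6 -1.02 index (-3.32, 82, array([375.,  81.], dtype=float32))
t: 25.75
eef_pos: [574.4, -177.6, 169.6]
tcp_rot: [3.138, 0.006, 2.179]
ft_force: [-0.8, -0.3, -0.2]
opening: 0.419
grip_force: 0.0
t 25.8 yaw 124.8 q6 -1.02 index (-3.48, 55, array([333.,  90.], dtype=float32))
(array([49.69238091, -0.6395513 ,  4.90878186]), np.int64(65), np.float64(97.4230917114139), np.float64(4.950269208031274)) plunger dir 94.6
[258.07884107 204.79596806]
```

```bash
python3 -m crank '[[0,0,-20,6,60],[0,0,-40,12,60],[0,0,-60,18,60],[0,0,-60,18,60],[0,0,-60,18,60],[0,0,-60,18,60],[0,0,-60,18,60],[0,0,-60,18,60]]'
python3 - <<'E'
from h import *
w=snap('wrist','f3');print(polar(w),index(w))
a=np.load('pics/t0.npz')['img'];b=snap('top','t1')['img']
for n,(x0,y0,x1,y1) in dict(bottle=(212,122,234,146),ring=(250,110,290,152),driver=(290,222,302,290),pen=(110,210,168,232),post=(266,68,284,86),post2=(112,162,140,180)).items():
    print(n,cv2.absdiff(a,b)[y0:y1,x0:x1].mean().round(2))
env.job_done()
E
```

```text
t: 26.47
eef_pos: [572.3, -176.7, 223.6]
tcp_rot: [-3.14, -0.001, 1.865]
ft_force: [0.3, -0.6, 0.0]
opening: 0.635
grip_force: 0.0
(array([49.72125294, -0.49259957,  4.82855773]), np.int64(70), np.float64(95.82504544013), np.float64(4.853619685193927)) (21.2, 54, array([287., 103.], dtype=float32))
bottle 21.29
ring 22.35
driver 21.31
pen 19.7
post 20.96
post2 20.67
the job is handed in; nothing more can be done
```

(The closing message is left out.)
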